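# Close the warmed food cup and take its temperature

### The arm

A 7-joint arm with a two-finger parallel gripper is mounted at the origin on the work surface. World frame = base frame: x ahead of the robot, y to its left, z up, the work surface at z = 0. Lengths are in mm, angles in degrees, forces in N, time in s.
With the tool pointing down it reaches from about 400 to 850 mm from the base axis. Payload 4.5 kg.
Tool frame: the origin (TCP) lies midway between the tips of the shut fingers; the grasp point (between the pads) lies 19 mm behind it; z points along the fingers, y is the direction in which the jaws open and shut (so a half turn about z gives the same grasp; the last joint's range is limited). The gripper opens to 88 mm and grips with 3 to 60 N. Pads are 18 mm wide; open, the fingers measure 123 mm over their backs; the gripper's body (75 mm by 187 mm) begins 45 mm behind the grasp point.
Start: joints at [65.191, 39.483, -11.15, 89.685, 9.013, 51.709, -12.324], TCP at [281.3, -558.143, 238.743] pointing down, gripper open.
Joint ranges: [-172.22, 172.22], [-26.19, 119.32], [-84.43, 86.54], [7.71, 146.69], [-57.33, 237.33], [2.42, 119.75], [-152.13, 152.13]. Speed limits (degrees/s): [147.25, 147.25, 180, 180, 180, 180, 180].

### API

Orientations are given as [roll, pitch, yaw] about the fixed x, y, z axes, in that order (R = Rz(yaw) Ry(pitch) Rx(roll)).
In Python, from station import arm gives the robot as it stands. The module is installed in compiled form; this text tells all that it offers.
- The arm moves only by the tool send_rows, never from a script. Its argument "plan" is text: rows parted by semicolons, each of 7 numbers parted by spaces: the turn, a rotation vector about the tool's x, y, z in degrees, then the shift along the tool's x, y, z in mm, then the closure, from 0 (fully open) to 1 (shut). A call has 1 to 8 rows; each row shifts and turns the commanded pose from where the row before left it, along the tool's axes as they then stand; what a row does not reach is not made up. A row lasts 1/12 s, in which the tool goes at most 41.7 mm and 7.16 degrees, less where a joint would pass 70% of its speed; a pose out of reach is approached as far as the arm can. A call is refused whole if a number of a shift passes 41.7 or a number of a turn 7.16, either way. A call with a gripper value outside its range is refused whole. The fingers move at their own pace and stop on an object; "squeeze" is the grip in N (left out, the last holds). Time passes only in rows, so rows that do not move let the fingers close. It gives the time, the measured TCP pose, the force and the opening at its end, in the units of the state.
- arm.get_state(): the state, without advancing time (a new reading comes with each control period).
- arm.capture(name): name is "side" or "top"; returns a dict with "pixels" (384x512x3 uint8, red, green, blue), "range_z" (384x512 float32, mm along the optical axis (not along the pixel's ray), 0 where there is no reading), "fx", "fy", "cx", "cy" (pixels), "xyz" and "attitude" of the camera in the world. Camera axes: x right, y up, looking along -z (the intrinsics and any distortion apply to the point x, -y, -z); pixel columns grow to the right and rows downward; lengths in mm; the calibration is good to about 2 mm. A picture is of the moment at which its call begins.
- arm.sign_off(): hands the job in, once; it reports no verdict.
The state is a dict: "t": time; "q": joint angles; "joint_velocities": joint speeds; "tau": joint torques, N m; "ee_pos": TCP position; "tool_rot": TCP orientation; "force": force on the tool from outside, world axes, zero at the start; "wrist_torque": the same for the moment, N m; "finger_gap": finger opening in mm.
Only numpy, scipy, OpenCV 4.12 (cv2) and the standard library are available. Lean on these libraries where they do the work, as an engineer would, in place of code of your own. Each camera call takes 0.05 s, during which the arm holds its last target. There are 200 camera calls.

### The job

The lid only lies loosely on the steel cup standing in the bottle warmer: press it straight down until it is seated level all round, then take the surface thermometer out of its dock and hold its foot flat on the steel spot in the lid, the thermometer upright and square to the lid, pressing lightly so that the sprung foot gives part of its travel but is not pushed home. Finish while still holding the thermometer there, steady, so that the reading can settle. Leave the cup in the warmer, and do not disturb the dispenser bottle, the jar or the teat cover.

Things in the scene. Friction and masses are not known exactly. Their poses are not given: they have to be found in the camera images.
- warmer: Grey round bottle warmer, 136 mm across and 115 mm high, fixed to the shelf, left or right of centre; a black panel with a steel press button bulges 11 mm from its -x side. Origin: centre of its underside, z up. It has an open well 88 mm wide whose floor lies 45 mm above the shelf.
- cup: Stainless steel food cup standing loose on the floor of the warmer's well, 75 mm across the rim, 90 mm high, 2 mm wall, about 0.25 kg. Origin: centre of its underside, z up. Its rim is 90 mm above the origin, so about 135 mm above the shelf and 20 mm above the warmer. It has no handle and need not be touched.
- lid: Teal snap lid, 79 mm across, 45 g, pull tab on its +x edge. Origin: centre of the underside of its 10 mm deep plug, z up; flat top at z = 14 mm. At the start the plug rests level on the sealing lip inside the rim, origin 87 mm above the cup's origin; pressed at its middle it resists with 8 to 10 N, snaps in and stays. Seated: flange on the rim, origin 80 mm above the cup's origin.
- lid_spot (a point): The marked spot on the flat top of the lid: a bright steel disc 16 mm across inside a black ring 23 mm across, flush with the top, its centre 16 mm from the lid's middle towards the lid's -x, opposite the pull tab. This point is the centre of the disc on the top face.
- dock: Grey thermometer dock fixed to the shelf, on the side away from the warmer: 100 x 80 x 8 mm plate, and a 40 x 40 mm sleeve with mouth 72 mm above the shelf that leans 15 degrees, top towards the dock's -x. Origin: underside of the plate, near its middle, z up. The sleeve's hole is 16 mm square, 66 mm deep; the thermometer comes out along its own axis.
- thermometer: Surface thermometer, 0.1 kg, standing foot down in the dock, leaning with it by 15 degrees. Orange handle 30 (x) by 24 (y) by 85 mm (z), black display on the -x face. Origin: centre of the handle's underside, which rests on the sleeve's mouth; z up along the handle, all of which stands free above the dock. Below it a 7 mm stem and 11 mm spring housing to z = -50 mm, then the foot.
- foot_face (a point): Centre of the flat underside of the thermometer's copper foot, a disc 12 mm across and 3 mm thick; 60 mm below the thermometer's origin on its axis when not pressed.
- foot (a joint): How far the sprung foot is pushed in along the thermometer's axis, 0 (out, to within 0.3 mm) to 0.008 m (pushed home). The spring pushes with 1 N at the start of the travel and with 5 N at its end, rising evenly (3 N at 4 mm).
- dispenser: Frosted plastic push dispenser bottle with white pump head, 66 mm wide, 178 mm high, loose, to the left. Origin: centre of its underside. Bystander.
- jar: Small round glass jar with white twist cap, 60 mm wide, 62 mm high, loose. Origin: centre of its underside. Bystander.
- teat_cover: Lime silicone teat cover, a dome 52 mm wide and 52 mm high, loose. Origin: centre of its underside. Bystander.
Not all that is in view belongs to the job. What is shaped like the lid but green or red is not meant.

How it is judged:
By the outcome, as a careful person would: the job done as asked, in the order asked, and still so for the second after the job is handed in, while the arm keeps its last pose, push and grip.
It also fails if it takes over 51 s, if anything falls off the work surface, if the arm or the gripper's body presses on something with over 40 N, if the wrist force passes 120 N, or if a joint passes its speed limit or range.

## Working session

There is one attempt and no reset: what is moved stays moved. The work goes in short steps, Python scripts to look and compute and a tool call to move; the robot and the scene stay as the last step left them, time stands still between calls to the robot, and variables do not carry over. Pictures are saved under pics/ and viewed, about 8 in all and at most 12, crops included, and the job is handed in when it is done.

Besides the shell and the picture viewer there is one more tool, called after ">>>" as name(argument=value, ...), one argument or row to a line, values as JSON. send_rows: Moves the arm, as the interface text tells. Its arguments: {"type":"object","properties":{"plan":{"type":"string"},"squeeze":{"type":"number"}},"required":["plan"]}

```bash
mkdir -p pics
python3 - <<'E'
from station import arm
import numpy as np, cv2
print(arm.get_state())
for n in("side","top"):
    d=arm.capture(n); np.savez(f'{n}0.npz',**d)
    cv2.imwrite(f'pics/{n}0.png',d['pixels'][:,:,::-1])
    print(n,{k:v for k,v in d.items() if k not in('pixels','range_z')})
a=cv2.imread('pics/side0.png');b=cv2.imread('pics/top0.png')
E
```

```text
{'t': 0.0, 'q': array([ 65.18995873,  39.5327303 , -11.14644888,  89.74496567,
         9.01286503,  51.7090738 , -12.32262535]), 'joint_velocities': array([ 0.18741311,  0.13015511, -0.07576364, -0.02670853,  0.02466284,
        0.00690082, -0.08080501]), 'tau': array([ 1.25112238e-04, -5.27569091e+01, -1.26703631e+00, -1.53426558e+01,
       -5.26219199e-02,  6.56638818e-03,  1.99475012e-04]), 'ee_pos': array([ 280.96252431, -557.57898634,  237.9152463 ]), 'tool_rot': array([-1.79895461e+02,  6.78006386e-03,  2.67545829e+01]), 'force': array([ 0.12765864, -1.53638078,  0.04037732]), 'wrist_torque': array([0.00409333, 0.0084128 , 0.01933857]), 'finger_gap': 87.90506102406614}
side {'fx': 364.8796024833601, 'fy': 364.8796024833601, 'cx': 262.6233832512952, 'cy': 196.146475248094, 'xyz': array([ 81.21745781, 682.75563196, 535.01827424]), 'attitude': array([  59.64597829,   -1.08554115, -141.6784937 ])}
top {'fx': 496.4505778660361, 'fy': 496.4505778660361, 'cx': 258.37711408970745, 'cy': 186.42658026505666, 'xyz': array([ 472.57223116,   89.19501732, 1281.92823478]), 'attitude': array([  2.75053466,  -0.18824378, -89.74984897])}
```

View pics/side0.png

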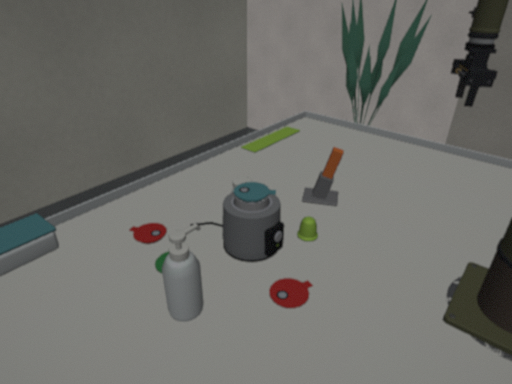

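View pics/top0.png

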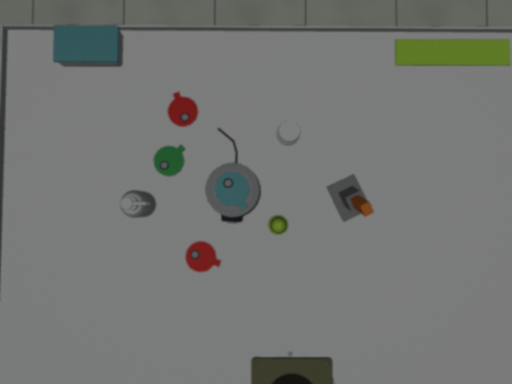

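The top view shows the teal lid on the cup in the warmer at (232,189), with its spot at (228,183). The lookalikes are red at (183,111) and (201,256) and green at (169,160); only the teal one fits, since it lies on the cup. The dock is at (349,197) with the orange handle at (362,206), leaning down and to the right. The jar is at (289,132), the teat cover at (278,225) and the dispenser at (135,204).

```bash
cat > h.py <<'E'
import numpy as np, cv2
from scipy.spatial.transform import Rotation as R
def cam(d): return R.from_euler('xyz',d['attitude'],degrees=True).as_matrix()
def rays(d,uv):
    uv=np.atleast_2d(uv).astype(float)
    c=np.c_[(uv[:,0]-d['cx'])/d['fx'],-(uv[:,1]-d['cy'])/d['fy'],-np.ones(len(uv))]
    return c@cam(d).T
def onz(d,uv,z):
    r=rays(d,uv); return d['xyz']+r*((z-d['xyz'][2])/r[:,2])[:,None]
def cloud(d,m):
    v,u=np.nonzero(m&(d['range_z']>0)); return d['xyz']+rays(d,np.c_[u,v])*d['range_z'][v,u][:,None], np.c_[u,v]
def proj(d,p):
    c=(np.atleast_2d(p)-d['xyz'])@cam(d); return np.c_[d['cx']+d['fx']*c[:,0]/-c[:,2], d['cy']+d['fy']*c[:,1]/c[:,2]]
def tri(d1,uv1,d2,uv2):
    a,b=rays(d1,uv1)[0],rays(d2,uv2)[0]
    s=np.linalg.lstsq(np.c_[a,-b],d2['xyz']-d1['xyz'],rcond=None)[0]
    p,q=d1['xyz']+a*s[0],d2['xyz']+b*s[1]; return (p+q)/2,np.linalg.norm(p-q)
def hsv(d): return cv2.cvtColor(d['pixels'],cv2.COLOR_RGB2HSV).astype(int)
def shot(n):
    from station import arm
    return arm.capture(n)
E
python3 - <<'E'
from h import *
np.set_printoptions(precision=1,suppress=True)
D={n:dict(np.load(n+'0.npz')) for n in('side','top')}
box={'top':(200,265,160,222),'side':(222,285,178,210)}
for n,d in D.items():
    h=hsv(d);u0,u1,v0,v1=box[n]
    M=np.zeros((384,512),bool);M[v0:v1,u0:u1]=1
    teal=M&(abs(h[...,0]-93)<12)&(h[...,1]>70)
    P,uv=cloud(d,teal);print(n,'teal',teal.sum(),P.mean(0),np.median(P[:,2]), 'px',uv.mean(0))
    c,_=cv2.findContours(teal.astype(np.uint8),cv2.RETR_EXTERNAL,cv2.CHAIN_APPROX_NONE)
    c=max(c,key=cv2.contourArea); print(' ellipse',cv2.fitEllipse(c), 'hull ctr on z146',onz(d,cv2.fitEllipse(cv2.convexHull(c))[0],146))
    org=(h[...,0]<15)&(h[...,1]>150)&(h[...,2]>80)
    k=np.zeros_like(org)
    if n=='top':k[190:225,340:380]=1
    else:k[140:185,315:350]=1
    P,uv=cloud(d,org&k); print(n,'orange',len(P)); 
    m=P.mean(0);w=np.linalg.svd(P-m)[2];print(m,w[0]);t=(P-m)@w[0];print(P[t.argmin()],P[t.argmax()])
    if n=='top':
        dk=(h[...,2]<110)&(h[...,1]<60);kk=np.zeros_like(dk);kk[165:230,320:378]=1
        P,uv=cloud(d,dk&kk); P=P[P[:,2]<20]
        r=cv2.minAreaRect(P[:,:2].astype(np.float32)); print('plate',r,np.median(P[:,2]),len(P))
a,b=D['top']['pixels'],D['side']['pixels']
f=lambda x,s:cv2.resize(x,None,fx=s,fy=s,interpolation=cv2.INTER_CUBIC)
A=f(a[155:225,200:270],5.5);B=f(b[175:215,220:290],5.5);C=f(a[165:235,320:390],5.5);E=f(b[140:210,295:365],5.5)
o=np.zeros((600,790,3),np.uint8)
g=lambda x:cv2.resize(x,(390,int(390*x.shape[0]/x.shape[1])))[:298]
X=[g(A),g(B),g(C),g(E)]
for i,x in enumerate(X):
    r,c=divmod(i,2);x=x if len(x)<299 else x; o[r*300:r*300+len(x),c*395:c*395+390]=x
cv2.imwrite('pics/crop0.png',o[:,:,::-1])
E
```

```text
side teal 485 [517.8 153.4 144.2] 144.35779693493893 px [252.6 191.8]
 ellipse ((252.21966552734375, 191.658447265625), (17.491920471191406, 37.361976623535156), 90.29200744628906) hull ctr on z146 [[512.2 156.1 146. ]]
side orange 266
[ 483.2 -143.1  118. ] [-0.2 -0.1  1. ]
[ 486.9 -140.7   74.3] [ 480.5 -154.3  155.2]
top teal 864 [519.4 145.2 144.2] 144.19042159243668 px [232.4 189.7]
 ellipse ((232.19866943359375, 189.40869140625), (31.57746696472168, 36.575870513916016), 145.79071044921875) hull ctr on z146 [[518.4 144.1 146. ]]
top orange 113
[ 478.5 -158.1  152.8] [-0.9 -0.5 -0.1]
[ 487.9 -148.6  149.5] [ 467.5 -166.5  150.3]
plate ((506.71124267578125, -148.11898803710938), (105.08924102783203, 85.7087631225586), 26.615222930908203) 6.5350368291990435 763
```

View pics/crop0.png

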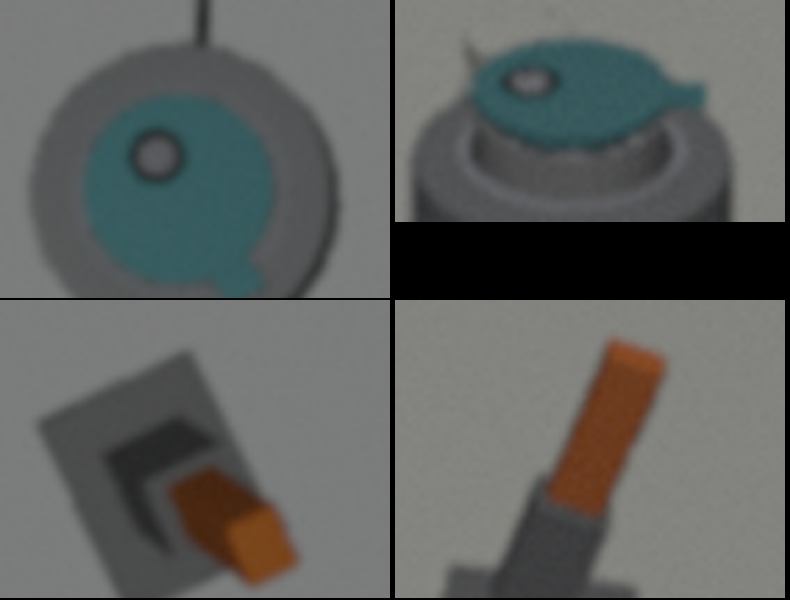

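The crop confirms the target: the teal lid in the warmer has its spot up-left at about (227.6,182.6) in the top picture and its tab down-right. The handle leans right and down from the sleeve; its top face centre is at about (366.8,208) in top and (337.7,150) in side.

Run:
```python
from h import *
np.set_printoptions(precision=1,suppress=True)
D={n:dict(np.load(n+'0.npz')) for n in('side','top')};t,s=D['top'],D['side']
for n,a,b,z in(('lid',(231.9,188.7),(251.4,191.1),145.5),('spot',(227.6,182.6),(243.8,189.1),145.5),('thtop',(366.8,208.0),(337.7,150.0),154)):
    print(n,tri(t,a,s,b),'top@z',onz(t,a,z),'side@z',onz(s,b,z))
# spot centroid: non-teal pixels within filled hull of lid
for n,d in D.items():
    h=hsv(d);u0,u1,v0,v1={'top':(200,265,160,222),'side':(222,285,178,210)}[n]
    M=np.zeros((384,512),bool);M[v0:v1,u0:u1]=1
    teal=(M&(abs(h[...,0]-93)<12)&(h[...,1]>70)).astype(np.uint8)
    c=max(cv2.findContours(teal,cv2.RETR_EXTERNAL,cv2.CHAIN_APPROX_NONE)[0],key=cv2.contourArea)
    f=cv2.drawContours(np.zeros_like(teal),[c],-1,1,-1); 
    k,l,st,ce=cv2.connectedComponentsWithStats(((f>0)&(teal==0)).astype(np.uint8)); i=1+st[1:,4].argmax()
    o=cv2.morphologyEx(f,cv2.MORPH_OPEN,cv2.getStructuringElement(cv2.MORPH_ELLIPSE,(13,13)if n=='top' else (11,11)))
    v,u=np.nonzero(o);print(n,'spot',ce[i],st[i,4],onz(d,ce[i],145.5),'disc',u.mean(),v.mean(),onz(d,(u.mean(),v.mean()),145.5))
RT=R.from_euler('xyz',[0,-15,26.6],degrees=True); print('thz',RT.apply([0,0,1]),'tool rpy',(RT*R.from_euler('x',180,degrees=True)).as_euler('xyz',degrees=True))
```

```text
lid (array([523.4, 147.7, 140.9]), np.float64(3.8232463826679823)) top@z [[521.7 146.3 145.5]] side@z [[519.9 155.  145.5]]
spot (array([537.1, 157.4, 145.1]), np.float64(3.5935457895966922)) top@z [[535.6 156.3 145.5]] side@z [[538.2 158.9 145.5]]
thtop (array([ 479.9, -161. ,  150.3]), np.float64(2.4164881816462933)) top@z [[ 478.8 -160.8  154. ]] side@z [[ 477. -152.  154.]]
side spot [243.9 189.3] 41 [[537.3 159.6 145.5]] disc 251.19560878243513 191.53293413173654 [[519.  156.7 145.5]]
top spot [227.8 182.6] 61 [[535.6 155.8 145.5]] disc 231.76775648252536 188.68320180383316 [[521.7 146.6 145.5]]
thz [-0.2 -0.1  1. ] tool rpy [180.  -15.   26.6]
```

>>> send_rows(
  plan="0 0 0 22 -21.7 0 1;0 0 0 22 -21.7 0 1;0 0 0 22 -21.7 0 1;0 0 0 22 -21.7 0 1;0 0 0 22 -21.7 0 1;0 0 0 22 -21.7 0 1;0 0 0 22 -21.7 0 1;0 0 0 22 -21.7 0 1",
  squeeze=20,
)

```text
t: 0.77
ee_pos: [360.4, -322.4, 238.5]
tool_rot: [-180.0, 0.0, 26.7]
force: [1.0, -0.0, -0.0]
finger_gap: 36.7
```

>>> send_rows(
  plan="0 0 0 22 -21.7 0 1;0 0 0 22 -21.7 0 1;0 0 0 22 -21.7 0 1;0 0 0 22 -21.7 0 1;0 0 0 22 -21.7 0 1;0 0 0 22 -21.7 0 1;0 0 0 22 -21.7 0 1;0 0 0 22 -21.7 0 1",
)

```text
t: 1.43
ee_pos: [439.4, -88.2, 238.6]
tool_rot: [-180.0, 0.0, 26.7]
force: [0.2, 0.1, -0.4]
finger_gap: 0.6
```

>>> send_rows(
  plan="0 0 0 22 -21.7 0 1;0 0 0 22 -21.7 0 1;0 0 0 22 -21.7 5 1;0 0 0 22 -21.7 5 1;0 0 0 22 -21.7 5 1;0 0 0 22 -21.7 5 1;0 0 0 0 0 10 1;0 0 0 0 0 0 1",
)

```text
t: 2.1
ee_pos: [497.8, 88.1, 207.1]
tool_rot: [-179.9, 0.1, 27.0]
force: [-0.1, -0.4, -0.8]
finger_gap: 0.5
```

>>> send_rows(
  plan="0 0 0 16 -13.9 8 1;0 0 0 16 -13.9 8 1;0 0 0 16 -13.9 8 1;0 0 0 0 0 12 1;0 0 0 0 0 4 1;0 0 0 0 0 0 1;0 0 0 0 0 0 1",
)

```text
t: 2.68
ee_pos: [522.4, 142.9, 168.9]
tool_rot: [179.9, 0.1, 26.6]
force: [0.3, 0.4, 0.2]
finger_gap: 0.6
```

Run:
```python
from h import *
from station import arm
np.set_printoptions(precision=1,suppress=True)
s=arm.get_state();print(s['t'],s['ee_pos'],s['force'])
f=lambda x:cv2.resize(x,(390,390),interpolation=cv2.INTER_CUBIC)
t,d=shot('top'),shot('side');print(proj(t,s['ee_pos']),proj(d,s['ee_pos']))
cv2.imwrite('pics/c1.png',np.hstack([f(t['pixels'][155:225,200:270]),f(d['pixels'][160:230,220:290])])[:,:,::-1])
```

```text
2.6833 [522.4 142.9 168.9] [0.3 0.4 0.2]
[[232.9 187.9]] [[254.1 179.2]]
```

View pics/c1.png

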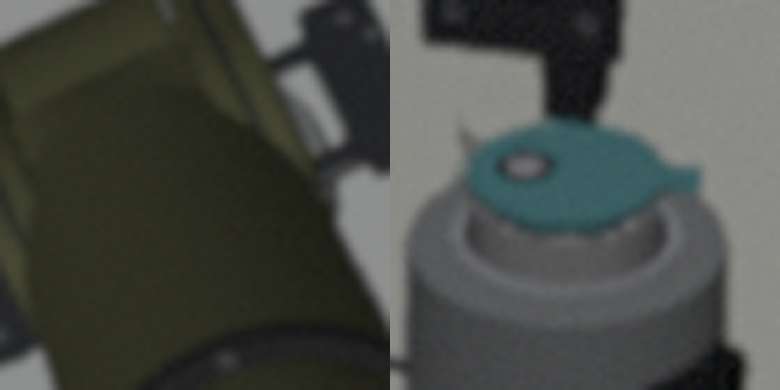

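The side crop shows the shut fingers at (253,181), above the lid's middle. The top view is hidden by the arm.

>>> send_rows(
  plan="0 0 0 1.5 -3.8 6 1;0 0 0 0 0 6 1;0 0 0 0 0 5 1;0 0 0 0 0 2 1;0 0 0 0 0 1 1;0 0 0 0 0 1 1;0 0 0 0 0 1 1;0 0 0 0 0 0 1",
)

```text
t: 3.45
ee_pos: [522.4, 148.9, 146.6]
tool_rot: [180.0, 0.0, 26.7]
force: [0.3, -0.0, 0.6]
finger_gap: 0.4
```

>>> send_rows(
  plan="0 0 0 0 0 1 1;0 0 0 0 0 1 1;0 0 0 0 0 0 1",
)

```text
t: 3.7
ee_pos: [522.8, 149.0, 145.0]
tool_rot: [180.0, -0.1, 26.7]
force: [0.1, 0.1, 1.8]
finger_gap: 0.4
```

>>> send_rows(
  plan="0 0 0 0 0 1 1;0 0 0 0 0 1 1;0 0 0 0 0 0 1",
)

```text
t: 3.95
ee_pos: [522.8, 149.0, 143.0]
tool_rot: [180.0, -0.1, 26.7]
force: [-0.3, 0.1, 1.3]
finger_gap: 0.5
```

>>> send_rows(
  plan="0 0 0 0 0 -4 1;0 0 0 -1.4 1.5 0 1;0 0 0 0 0 2 1;0 0 0 0 0 2 1;0 0 0 0 0 1 1;0 0 0 0 0 1 1;0 0 0 0 0 0 1",
)

```text
t: 4.53
ee_pos: [521.7, 146.8, 140.8]
tool_rot: [180.0, 0.0, 26.7]
force: [-0.3, -0.4, -0.0]
finger_gap: 0.8
```

>>> send_rows(
  plan="0 0 0 0 0 1 1;0 0 0 0 0 1 1;0 0 0 0 0 0 1",
)

```text
t: 4.78
ee_pos: [521.7, 146.9, 139.5]
tool_rot: [180.0, -0.0, 26.7]
force: [-2.0, -1.1, 11.9]
finger_gap: 0.4
```

>>> send_rows(
  plan="0 0 0 0 0 1 1;0 0 0 0 0 1 1;0 0 0 0 0 0 1",
)

```text
t: 5.03
ee_pos: [521.8, 146.9, 139.4]
tool_rot: [180.0, -0.1, 26.7]
force: [-6.6, -0.6, 28.7]
finger_gap: 0.6
```

>>> send_rows(
  plan="0 0 0 0 0 -10 1;0 0 0 0 0 -30 1;0 0 0 0 0 -36 1;0 0 0 -19.2 25.5 0 1;0 0 0 -19.2 25.5 0 1;0 0 0 -19.2 25.5 0 0;0 0 0 -19.2 25.5 0 0;0 0 0 -19.2 25.5 0 0",
)

```text
t: 5.7
ee_pos: [492.9, -11.5, 212.5]
tool_rot: [180.0, 0.0, 26.8]
force: [0.3, -0.1, 0.2]
finger_gap: 18.3
```

>>> send_rows(
  plan="0 0 0 -19.2 25.5 0 0;0 0 0 -19.2 25.5 0 0;0 0 0 -19.2 25.5 0 0;0 0 0 -19.2 25.5 0 0;0 0 0 -19.2 25.5 0 0;0 5 0 0 0 0 0;0 5 0 0 0 0 0;0 5 0 0 0 0 0",
)

```text
t: 6.37
ee_pos: [465.4, -167.8, 212.9]
tool_rot: [179.9, -15.2, 26.7]
force: [0.6, 0.8, -1.2]
finger_gap: 71.9
```

>>> send_rows(
  plan="0 0 0 0 0 0 0;0 0 0 0 0 0 0",
)

```text
t: 6.53
ee_pos: [463.8, -168.4, 212.2]
tool_rot: [-179.9, -14.9, 26.5]
force: [0.1, 0.0, -0.5]
finger_gap: 85.1
```

Run:
```python
from h import *
from station import arm
np.set_printoptions(precision=1,suppress=True)
s=arm.get_state();print(s['t'],s['ee_pos'],s['tool_rot'],s['force'])
f=lambda x:cv2.resize(x,(390,390),interpolation=cv2.INTER_CUBIC)
t,d=shot('top'),shot('side');np.savez('top1.npz',**t);np.savez('side1.npz',**d)
T=t['pixels'];S=d['pixels'];RT=R.from_euler('xyz',s['tool_rot'],degrees=True)
print('tip px',proj(t,s['ee_pos']),proj(d,s['ee_pos']))
print('fingertips side',proj(d,s['ee_pos']+RT.apply([[0,44,0],[0,-44,0]])))
for n,dd,(u0,u1,v0,v1) in(('top',t,(200,265,160,222)),('side',d,(222,285,178,215))):
    h=hsv(dd);M=np.zeros((384,512),bool);M[v0:v1,u0:u1]=1
    teal=(M&(abs(h[...,0]-93)<12)&(h[...,1]>70)).astype(np.uint8)
    P,_=cloud(dd,teal>0);print(n,'lid z',np.median(P[:,2]),len(P)); A=np.c_[P[:,:2]-P[:,:2].mean(0),np.ones(len(P))];print(' plane',np.linalg.lstsq(A,P[:,2],rcond=None)[0].round(3))
    c=max(cv2.findContours(teal,cv2.RETR_EXTERNAL,cv2.CHAIN_APPROX_NONE)[0],key=cv2.contourArea)
    g=cv2.drawContours(np.zeros_like(teal),[c],-1,1,-1)
    k,l,st,ce=cv2.connectedComponentsWithStats(((g>0)&(teal==0)).astype(np.uint8)); i=1+st[1:,4].argmax()
    print(' spot',ce[i],st[i,4],onz(dd,ce[i],139))
o=np.vstack([np.hstack([f(S[150:220,215:285]),f(T[155:225,200:270])])])
p=np.hstack([cv2.resize(S[110:180,290:390],(390,273)),cv2.resize(T[165:235,305:405],(390,273))])
cv2.imwrite('pics/c2.png',cv2.resize(np.vstack([o,p])[:,:,::-1],(700,595)))
```

```text
6.5333 [ 463.8 -168.4  212.2] [-179.9  -14.9   26.5] [ 0.1  0.  -0.5]
tip px [[376.4 214.9]] [[348.  128.6]]
fingertips side [[348.1 123.2]
 [347.9 134.5]]
top lid z 138.06138731914007 844
 plane [  0.  -0. 138.]
 spot [228.  182.4] 61 [[536.4 155.7 139. ]]
side lid z 138.22862473189176 466
 plane [  0.    0.  138.2]
 spot [243.8 191.8] 37 [[537.8 159.3 139. ]]
```

View pics/c2.png

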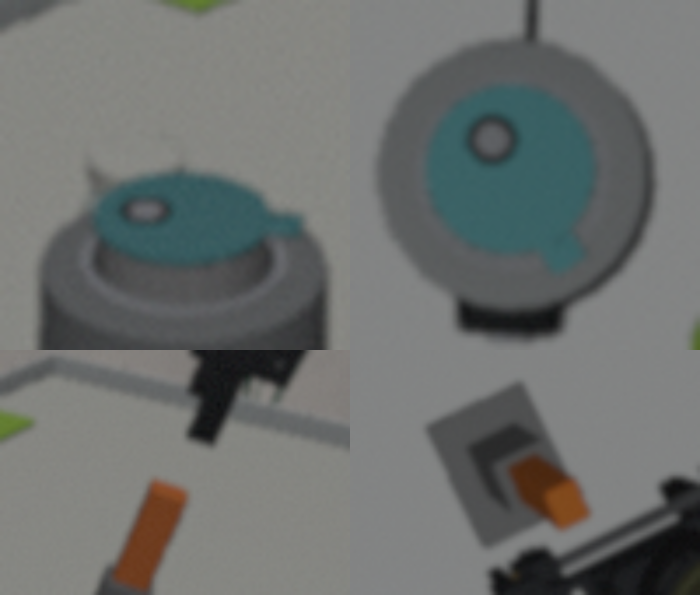

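The lid's top dropped from 144.2 to 138.1 mm and is level, so it is seated. The fingers stand just above the handle, with the near tip at side pixel (348,135) and the handle top at (338,150). Next I measure the lateral offset.

```bash
cat >> h.py <<'E'
def sil(d,org,RT):  # area centroid of the handle box's hull
    c=np.array([[x,y,z] for x in(-15,15) for y in(-12,12) for z in(0,85)])
    q=cv2.convexHull(proj(d,org+RT.apply(c)).astype(np.float32)); m=cv2.moments(q); return np.array([m['m10'],m['m01']])/m['m00'],m['m00']
def orange(d,b):
    h=hsv(d);m=(h[...,0]<16)&(h[...,1]>110)&(h[...,2]>50);k=np.zeros_like(m);k[b[2]:b[3],b[0]:b[1]]=1
    v,u=np.nonzero(m&k);return np.array([u.mean(),v.mean()]),len(u),m&k
E
python3 - <<'E'
from h import *
from scipy.optimize import least_squares
np.set_printoptions(precision=2,suppress=True)
D={n:dict(np.load(n+'1.npz')) for n in('top','side')};B={'top':(335,385,185,225),'side':(310,350,140,190)}
RT=R.from_euler('xyz',[0,-15,26.6],degrees=True)
O={n:orange(D[n],B[n]) for n in D}
for n in D: print(n,O[n][:2])
f=lambda p,ns:np.concatenate([sil(D[n],p,RT)[0]-O[n][0] for n in ns])
tcp=np.array([463.8,-168.4,212.2]);RG=R.from_euler('xyz',[-180,-15,26.6],degrees=True)
p=least_squares(f,[499,-150,72],args=(['top','side'],));print('both',p.x,p.fun)
p1=least_squares(lambda q:f([q[0],q[1],72],['top']),[499,-150]);print('top only z72',p1.x)
for x in(p.x,[*p1.x,72]):
    print('tool-frame goal (th z=41):',RG.inv().apply(np.array(x)+RT.apply([0,0,41])-tcp))
for n in D: print(n,sil(D[n],p.x,RT))
E
```

```text
top (array([361.47, 205.05]), 263)
side (array([332.43, 162.7 ]), 306)
both [ 497.04 -149.75   72.56] [-0.61 -0.27  0.79 -0.56]
top only z72 [ 499. -150.]
tool-frame goal (th z=41): [  0.64  -1.8  103.73]
tool-frame goal (th z=41): [  2.07  -0.69 104.7 ]
top (array([360.86, 204.79]), 336.77595928288065)
side (array([333.22, 162.14]), 388.8588924773503)
```

>>> send_rows(
  plan="0 0 0 1 -1 20 0;0 0 0 0 0 25 0;0 0 0 0 0 25 0;0 0 0 0 0 20 0;0 0 0 0 0 10 0;0 0 0 0 0 4 0;0 0 0 0 0 0 0;0 0 0 0 0 0 0.4",
  squeeze=20,
)

```text
t: 7.3
ee_pos: [490.2, -153.3, 113.1]
tool_rot: [179.9, -15.0, 26.8]
force: [-0.3, -0.1, -0.2]
finger_gap: 83.5
```

>>> send_rows(
  plan="0 0 0 0 0 0 0.5;0 0 0 0 0 0 0.6;0 0 0 0 0 0 1;0 0 0 0 0 0 1;0 0 0 0 0 0 1;0 0 0 0 0 0 1;0 0 0 0 0 0 1;0 0 0 0 0 0 1",
)

```text
t: 7.97
ee_pos: [489.5, -153.8, 112.5]
tool_rot: [180.0, -15.0, 26.7]
force: [0.7, -0.2, -0.0]
finger_gap: 30.0
```

>>> send_rows(
  plan="0 0 0 0 0 0 1;0 0 0 0 0 0 1;0 0 0 0 0 0 1;0 0 0 0 0 0 1",
)

```text
t: 8.3
ee_pos: [489.6, -153.8, 112.5]
tool_rot: [180.0, -15.0, 26.7]
force: [0.8, -0.1, -0.6]
finger_gap: 23.6
```

Gripped at 23.6 mm, which matches the 24 mm handle. Next, pull it out along its axis.

>>> send_rows(
  plan="0 0 0 0 0 -2 1;0 0 0 0 0 -4 1;0 0 0 0 0 -6 1;0 0 0 0 0 -8 1;0 0 0 0 0 -10 1;0 0 0 0 0 -10 1;0 0 0 0 0 -10 1;0 0 0 0 0 -10 1",
  squeeze=25,
)

```text
t: 8.97
ee_pos: [475.3, -160.9, 171.8]
tool_rot: [180.0, -15.0, 26.8]
force: [-0.5, 0.4, -0.4]
finger_gap: 23.5
```

>>> send_rows(
  plan="0 0 0 0 0 -20 1;0 0 0 0 0 -20 1;0 0 0 0 0 -25 1;0 -5 0 0 0 0 1;0 -5 0 0 0 0 1;0 -5 0 0 0 0 1;0 0 0 0 0 0 1;0 0 0 0 0 0 1",
)

```text
t: 9.63
ee_pos: [461.4, -167.2, 233.7]
tool_rot: [180.0, -0.1, 26.9]
force: [0.5, -0.7, -0.6]
finger_gap: 24.0
```

Run:
```python
from h import *
from station import arm
s=arm.get_state();print(s['t'],s['ee_pos'],s['tool_rot'],s['force'],s['finger_gap'])
print(R.from_euler('xyz',s['tool_rot'],degrees=True).inv().apply(np.array([536.2,155.9,270])-s['ee_pos']))
d=shot('side');t=shot('top');print(proj(d,s['ee_pos']),proj(t,s['ee_pos']))
u,v=proj(d,s['ee_pos'])[0].astype(int);a=d['pixels'][max(0,v-50):v+60,max(0,u-60):u+50]
cv2.imwrite('pics/c3.png',cv2.resize(a,None,fx=5,fy=5,interpolation=cv2.INTER_CUBIC)[:,:,::-1])
```

```text
9.6333 [ 461.39464257 -167.16545293  233.7448813 ] [ 1.79977023e+02 -1.42889396e-01  2.69116085e+01] [ 0.50850849 -0.68023889 -0.56120931] 24.01091345810217
[ 213.01852234 -254.20695073  -35.82593126]
[[349.81326355 120.91181284]] [[378.25104102 216.11362775]]
```

View pics/c3.png

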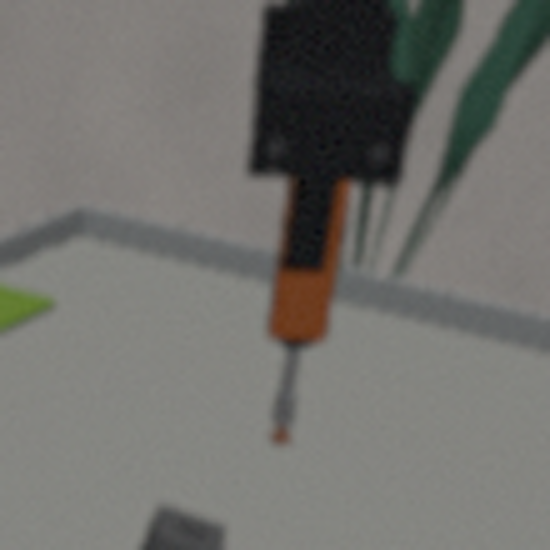

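The thermometer is clear of the dock, with its foot at crop (281,437), and sits straight in the fingers. Carry it over the spot, high.

>>> send_rows(
  plan="0 0 0 0 0 -18 1;0 0 0 5 -7 -18 1;0 0 0 13 -14.2 0 1;0 0 0 18 -21.5 0 1;0 0 0 18 -21.5 0 1;0 0 0 18 -21.5 0 1;0 0 0 18 -21.5 0 1;0 0 0 18 -21.5 0 1",
)

```text
t: 10.4
ee_pos: [498.0, -5.2, 269.0]
tool_rot: [-180.0, 0.0, 26.6]
force: [-0.3, -1.1, -1.2]
finger_gap: 24.0
```

>>> send_rows(
  plan="0 0 0 18 -21.5 0 1;0 0 0 18 -21.5 0 1;0 0 0 18 -21.5 0 1;0 0 0 18 -21.5 0 1;0 0 0 18 -21.5 0 1;0 0 0 10 -12 0 1;0 0 0 5 -6 0 1;0 0 0 0 0 0 1",
)

```text
t: 11.07
ee_pos: [536.0, 155.0, 268.9]
tool_rot: [-179.9, 0.0, 26.8]
force: [-0.9, 0.2, -0.5]
finger_gap: 23.8
```

>>> send_rows(
  plan="0 0 0 0 0 0 1;0 0 0 0 0 0 1",
)

```text
t: 11.23
ee_pos: [536.2, 151.8, 269.1]
tool_rot: [179.9, 0.1, 26.6]
force: [0.3, -0.3, -0.7]
finger_gap: 23.9
```

```bash
cat > look.py <<'E'
from h import *
import sys
from station import arm
np.set_printoptions(precision=2,suppress=True)
s=arm.get_state();print(s['t'],s['ee_pos'],s['tool_rot'],s['force'],s['finger_gap'])
RG=R.from_euler('xyz',s['tool_rot'],degrees=True)
d=shot('side');np.savez('side2.npz',**d);e=s['ee_pos']
print('delta to spot, tool xy',RG.inv().apply(np.array([536.2,155.9,139])-e))
for z in(41,0,-50,-60):print('axis',z,proj(d,e-RG.apply([0,0,1])*(z-41)))
if len(sys.argv)>1:
    u,v=proj(d,e+[0,0,-60])[0].astype(int);u0,v0=u-40,v-50;a=d['pixels'][v0:v0+75,u0:u0+80];print('origin',u0,v0)
    cv2.imwrite(sys.argv[1],cv2.resize(a,(800,750),interpolation=cv2.INTER_CUBIC)[150:,:,::-1])
E
python3 look.py pics/c4.png
```

```text
11.2333 [536.16 151.77 269.06] [179.94   0.08  26.56] [ 0.34 -0.27 -0.68] 23.889718712127475
delta to spot, tool xy [  2.07  -3.82 130.05]
axis 41 [[246.43 134.72]]
axis 0 [[246.53 153.43]]
axis -50 [[246.65 174.9 ]]
axis -60 [[246.67 179.03]]
origin 206 111
```

View pics/c4.png

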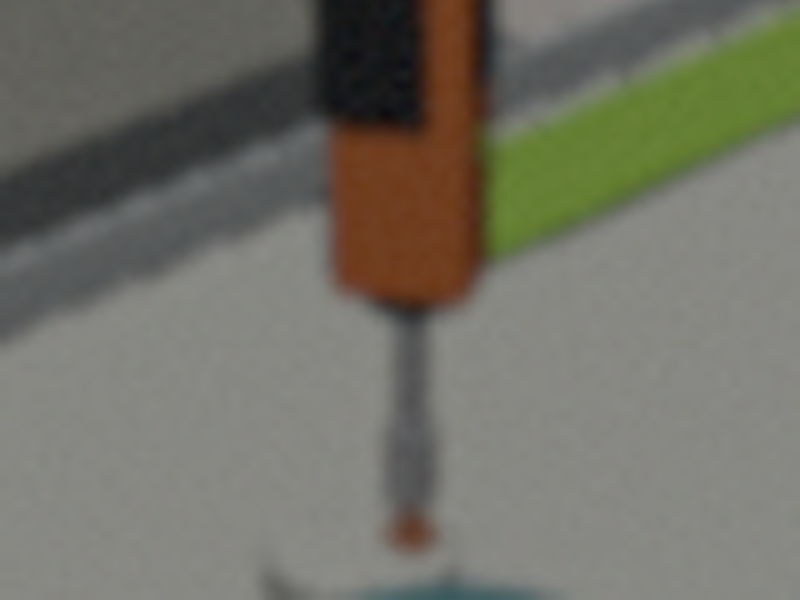

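The foot is at side pixel (246.6,180.5) against (246.7,179.0) predicted, and the stem stands upright. Next I compare the spot's and foot's pixels to refine the placement.

Run:
```python
from h import *
from scipy.optimize import least_squares
np.set_printoptions(precision=2,suppress=True)
D={n:dict(np.load(n+'1.npz')) for n in('top','side')};B={'top':(335,385,185,225),'side':(310,350,140,190)}
RT=R.from_euler('xyz',[0,-15,26.6],degrees=True)
O={n:orange(D[n],B[n])[0] for n in D}
p1=least_squares(lambda q:sil(D['top'],[q[0],q[1],72],RT)[0]-O['top'],[499,-150],diff_step=1e-2);print('top only z72',p1.x,p1.fun)
tcp=np.array([489.6,-153.8,112.5]);RG=R.from_euler('xyz',[180,-15,26.7],degrees=True)
print('handle centre rel. tool axis (tool xyz)',RG.inv().apply(np.array([*p1.x,72])-tcp))
# local jacobians in side at spot
s=D['side'];P=np.array([536.2,155.9,139.]);R0=R.from_euler('xyz',[180,0,26.7],degrees=True)
print('side pred spot',proj(s,P),'jac tool x,y,z per mm',[proj(s,P+R0.apply(e))-proj(s,P) for e in np.eye(3)])
h=hsv(s);k=np.zeros((384,512),bool);k[184:200,233:256]=1
# steel+ring blob weighted centre: saturation minimum
w=np.clip(95-h[...,1],0,None)*k;w[:187]=0;w[197:]=0;w[:,:237]=0;w[:,251:]=0
print(s['pixels'][186:199,236:252].sum(2)//3);print(h[186:199,236:252,1])
```

```text
top only z72 [ 496.43 -151.3 ] [-0. -0.]
handle centre rel. tool axis (tool xyz) [-3.5   0.84 40.99]
side pred spot [[245.4  191.46]] jac tool x,y,z per mm [array([[-0.44, -0.05]]), array([[ 0.11, -0.22]]), array([[0. , 0.4]])]
[[103 105 106 100  98  94  90  86  83  80  80  80  78  78  78  80]
 [ 96  95  90  84  85  81  76  78  77  79  79  79  80  79  77  82]
 [ 91  87  82  79  76  77  78  77  77  80  77  77  79  78  81  77]
 [ 85  82  79  75  71  69  72  76  75  72  71  71  74  80  80  80]
 [ 80  80  76  69  64  71  81  84  83  83  76  66  68  72  81  82]
 [ 80  77  73  59  62  82  96 101 102 100  91  73  59  70  77  81]
 [ 78  78  70  59  63  82 100 102 103 101  93  71  61  67  79  79]
 [ 82  79  77  66  62  75  84  88  92  87  74  64  65  72  80  78]
 [ 79  80  79  75  69  71  73  73  72  75  67  68  72  79  80  81]
 [ 81  82  80  81  78  75  75  74  77  74  75  77  81  80  80  81]
 [ 79  79  82  81  83  80  81  81  80  82  81  82  83  81  81  79]
 [ 75  77  80  81  81  80  80  81  78  79  79  80  78  82  79  79]
 [ 68  71  78  78  79  82  80  80  78  81  79  82  79  80  81  82]]

[... 171 characters left out ...]
  96 104 102 104 107  99 109]
 [ 80  98 103 112 100  89  79  74  73  78  84  97 107 103 103 100]
 [100 103 105  98  71  37  30  26  23  23  31  56  85 105  99  98]
 [107 111 101  89  31   9  10  12  10  12   8  13  70 103 108 102]
 [107 100 103  84  30  15   8  10  17  10   8  14  47  98 101 101]
 [101 104 102  96  63  32  20  22  21  17  23  44  83 110 103 105]
 [106 101 107 106  98  76  66  60  61  54  74  94 102 101 105 102]
 [104 101 107 104 110 101 106 104  96 104 106 104 101 105 100 106]
 [106 106 103 102  96 105  99 104 103 104 104 101  99 104  99 104]
 [ 99 108 106 102 102 107 102  99 107 106 104 106 107  98 106 103]
 [ 76  98 100 104 104 101 105 102 107  99 109 101 106 105 102  98]]
```

Relative to both cameras the foot needs about tool x +5.5, y −4.5 (they agree on this). I shift and go down to about 6 mm above the spot.

>>> send_rows(
  plan="0 0 0 3 -2.5 0 1;0 0 0 2.5 -2 0 1;0 0 0 0 0 6 1;0 0 0 0 0 8 1;0 0 0 0 0 6 1;0 0 0 0 0 3 1;0 0 0 0 0 0 1;0 0 0 0 0 0 1",
)

```text
t: 11.95
ee_pos: [539.2, 161.0, 245.9]
tool_rot: [180.0, 0.0, 26.7]
force: [-0.0, -0.4, -1.9]
finger_gap: 23.8
```

```bash
python3 look.py pics/c5.png
```

```text
11.95 [539.2  160.97 245.88] [180.     0.04  26.75] [-0.   -0.41 -1.91] 23.84533501994239
delta to spot, tool xy [ -4.88   3.17 106.88]
axis 41 [[242.4  146.37]]
axis 0 [[242.59 164.6 ]]
axis -50 [[242.81 185.53]]
axis -60 [[242.86 189.56]]
origin 202 122
```

View pics/c5.png

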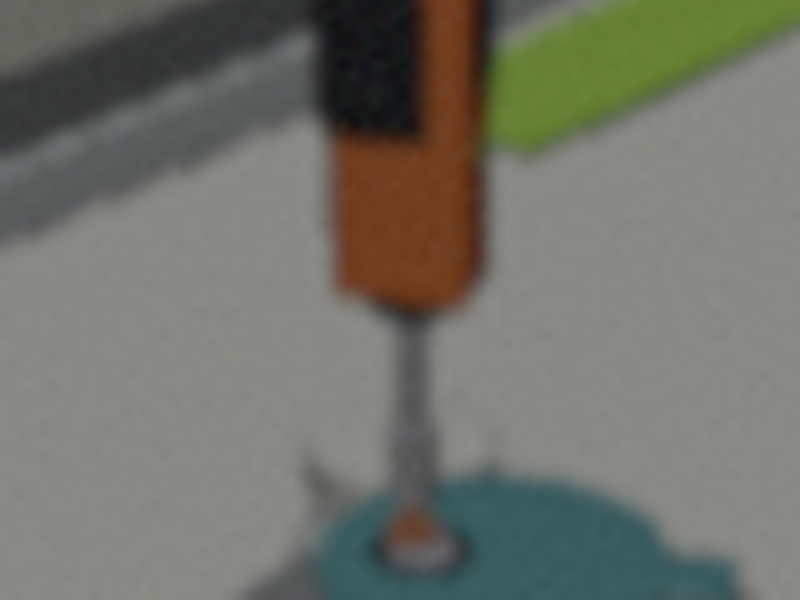

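The foot, at crop (411,540), is about 1.3 px left of the spot centre (424,549). I correct by tool x −2, y +2.4, let it settle and recheck.

>>> send_rows(
  plan="0 0 0 -1 1.2 0 1;0 0 0 -1 1.2 0 1;0 0 0 0 0 2 1;0 0 0 0 0 0 1;0 0 0 0 0 0 1;0 0 0 0 0 0 1;0 0 0 0 0 0 1;0 0 0 0 0 0 1",
)

```text
t: 12.67
ee_pos: [538.7, 158.1, 244.3]
tool_rot: [180.0, -0.0, 26.8]
force: [-0.1, -0.2, -1.0]
finger_gap: 24.5
```

```bash
python3 look.py pics/c6.png
```

```text
12.6667 [538.7  158.1  244.33] [180.    -0.01  26.76] [-0.07 -0.18 -1.01] 24.477013216432155
delta to spot, tool xy [ -3.24   0.83 105.33]
axis 41 [[243.52 146.73]]
axis 0 [[243.66 164.88]]
axis -50 [[243.82 185.74]]
axis -60 [[243.86 189.75]]
origin 203 122
```

View pics/c6.png

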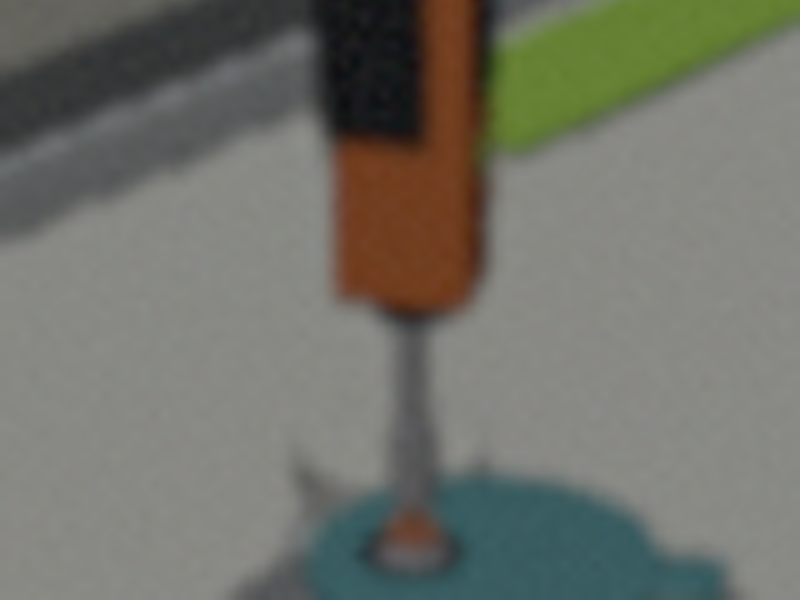

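The foot column (411) now matches the spot (411), and the rows fit for contact. I press down in small steps, watching the force.

>>> send_rows(
  plan="0 0 0 0 0 1 1;0 0 0 0 0 1 1;0 0 0 0 0 1 1;0 0 0 0 0 1 1;0 0 0 0 0 0 1",
)

```text
t: 13.13
ee_pos: [538.7, 158.0, 240.1]
tool_rot: [180.0, 0.0, 26.7]
force: [0.4, -0.1, 0.3]
finger_gap: 23.8
```

>>> send_rows(
  plan="0 0 0 0 0 1 1;0 0 0 0 0 0 1",
)

```text
t: 13.3
ee_pos: [538.7, 158.0, 239.2]
tool_rot: [180.0, -0.0, 26.7]
force: [0.2, -0.3, 1.8]
finger_gap: 23.8
```

>>> send_rows(
  plan="0 0 0 0 0 1 1;0 0 0 0 0 0 1",
)

```text
t: 13.47
ee_pos: [538.7, 158.0, 238.2]
tool_rot: [180.0, -0.0, 26.7]
force: [-0.3, -0.5, 1.3]
finger_gap: 23.9
```

>>> send_rows(
  plan="0 0 0 0 0 1 1;0 0 0 0 0 0 1",
)

```text
t: 13.63
ee_pos: [538.7, 158.0, 237.2]
tool_rot: [180.0, -0.0, 26.7]
force: [-0.1, 0.8, 2.4]
finger_gap: 23.9
```

>>> send_rows(
  plan="0 0 0 0 0 0 1",
)

```text
t: 13.72
ee_pos: [538.7, 158.0, 237.3]
tool_rot: [180.0, -0.0, 26.7]
force: [0.1, -0.4, 1.4]
finger_gap: 23.9
```

>>> send_rows(
  plan="0 0 0 0 0 0 1",
)

```text
t: 13.8
ee_pos: [538.7, 158.0, 237.3]
tool_rot: [180.0, -0.0, 26.7]
force: [-0.9, 0.2, 1.7]
finger_gap: 23.9
```

>>> send_rows(
  plan="0 0 0 0 0 0 1",
)

```text
t: 13.88
ee_pos: [538.7, 158.0, 237.3]
tool_rot: [180.0, -0.0, 26.7]
force: [0.2, -0.6, 0.7]
finger_gap: 24.1
```

>>> send_rows(
  plan="0 0 0 0 0 0 1",
)

```text
t: 13.97
ee_pos: [538.7, 158.0, 237.3]
tool_rot: [180.0, -0.0, 26.7]
force: [-0.8, 0.7, 2.1]
finger_gap: 23.6
```

>>> send_rows(
  plan="0 0 0 0 0 0.7 1;0 0 0 0 0 0 1;0 0 0 0 0 0 1;0 0 0 0 0 0 1;0 0 0 0 0 0 1",
)

```text
t: 14.38
ee_pos: [538.7, 158.0, 236.6]
tool_rot: [180.0, -0.0, 26.7]
force: [-0.1, -0.8, 1.8]
finger_gap: 23.6
```

```bash
python3 - <<'E'
from h import *
from station import arm
F=[]
for i in range(25): arm.capture('side' if i%2 else 'top');F.append(arm.get_state()['force'])
F=np.array(F);print('mean force',F.mean(0),F.std(0),len(np.unique(F[:,2])))
E
python3 look.py pics/c7.png
```

```text
mean force [-0.52408093 -0.08069978  2.0002059 ] [0.42993785 0.53110283 0.56357579] 25
15.6333 [538.66 158.   236.55] [180.     0.    26.75] [-1.47 -0.65  2.94] 23.8238164031043
delta to spot, tool xy [-3.14  0.76 97.55]
axis 41 [[243.59 150.24]]
axis 0 [[243.74 168.21]]
axis -50 [[243.9  188.86]]
axis -60 [[243.93 192.83]]
origin 203 126
```

View pics/c7.png

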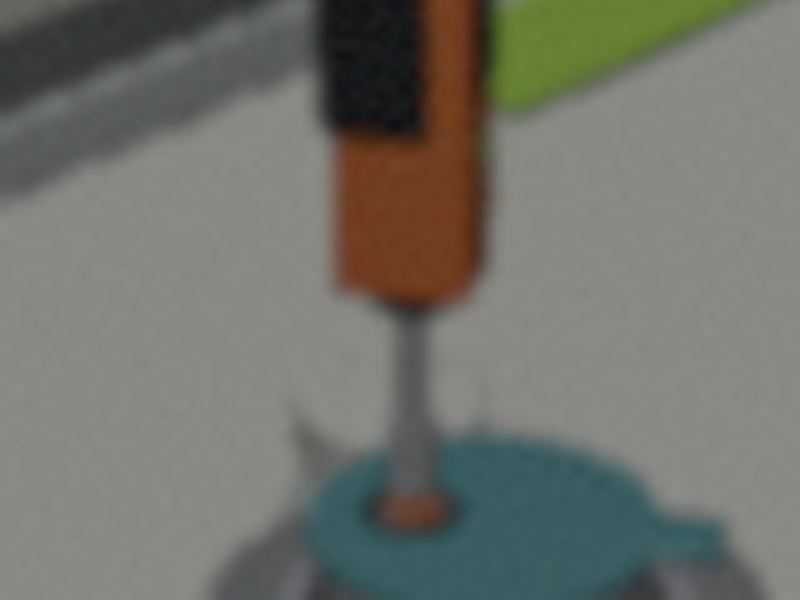

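The foot sits on the spot, centred across the view at crop (411,512). I check the depth direction by comparing pixel profiles with the earlier uncovered spot.

Run:
```python
from h import *
a=dict(np.load('side1.npz'))['pixels'].astype(int);b=dict(np.load('side2.npz'))['pixels'].astype(int)
print('row  bare: R,G  | now: R,G   (cols 242-245 mean)   now R-G at cols 237..250')
for v in range(185,199): print(v,a[v,242:246,:2].mean(0).round(0),b[v,242:246,:2].mean(0).round(0),(b[v,237:251,0]-b[v,237:251,1]))
```

```text
row  bare: R,G  | now: R,G   (cols 242-245 mean)   now R-G at cols 237..250
185 [ 91. 108.] [87. 88.] [ -1  -2  -4  -6  -6  -4   0  -1   0  -8 -21 -27 -28 -28]
186 [64. 94.] [85. 87.] [ -2  -5 -11 -16 -15  -6  -1  -1  -2 -10 -28 -34 -36 -35]
187 [54. 88.] [84. 86.] [-10 -16 -27 -28 -21  -7   0   1  -3 -11 -27 -36 -36 -34]
188 [55. 88.] [85. 87.] [-24 -30 -33 -32 -22  -6  -2  -1   0 -12 -28 -35 -37 -35]
189 [58. 80.] [85. 84.] [-35 -36 -35 -30 -16   0   1   2   2  -7 -21 -34 -36 -35]
190 [78. 84.] [89. 77.] [-37 -35 -29 -18   1  12  12  12  13  10  -4 -23 -35 -35]
191 [98. 99.] [96. 69.] [-37 -32 -22  -6  14  25  29  29  27  24   9 -13 -29 -35]
192 [100. 101.] [97. 65.] [-34 -32 -20  -3  11  26  33  34  33  27   9 -13 -28 -33]
193 [84. 88.] [80. 60.] [-35 -34 -28 -17   0  15  22  23  18   8  -8 -22 -31 -34]
194 [62. 78.] [59. 71.] [-36 -34 -33 -32 -22 -14 -12 -10 -13 -19 -28 -32 -35 -37]
195 [53. 84.] [54. 88.] [-37 -35 -35 -36 -35 -34 -35 -33 -33 -35 -35 -34 -35 -36]
196 [57. 92.] [57. 93.] [-36 -34 -36 -36 -36 -37 -35 -36 -36 -35 -34 -34 -35 -34]
197 [56. 90.] [57. 93.] [-36 -36 -37 -35 -36 -35 -37 -36 -36 -36 -35 -36 -36 -35]
198 [56. 90.] [58. 93.] [-28 -33 -33 -35 -36 -36 -35 -34 -33 -35 -34 -36 -36 -35]
```

Across the view the centres agree (243.9 against 243.75). In depth, the foot's front edge (about 193.2) lies on the disc's front edge (193.3), so the foot is up to about 2 mm too near the camera, while the top view says about 0. I lift it off, shift y +1 and x +0.2, and press again.

>>> send_rows(
  plan="0 0 0 0 0 -4 1;0 0 0 0 0 -3 1;0 0 0 0.2 1 0 1;0 0 0 0 0 0 1;0 0 0 0 0 2 1;0 0 0 0 0 1 1;0 0 0 0 0 1 1;0 0 0 0 0 1 1",
)

```text
t: 16.35
ee_pos: [539.1, 157.1, 238.4]
tool_rot: [180.0, 0.0, 26.7]
force: [-0.3, 0.1, 1.9]
finger_gap: 24.0
```

>>> send_rows(
  plan="0 0 0 0 0 1 1;0 0 0 0 0 1 1;0 0 0 0 0 0 1;0 0 0 0 0 0 1;0 0 0 0 0 0 1;0 0 0 0 0 0 1;0 0 0 0 0 0 1;0 0 0 0 0 0 1",
)

```text
t: 17.02
ee_pos: [539.2, 157.1, 236.6]
tool_rot: [180.0, 0.0, 26.7]
force: [-1.0, -2.4, 1.7]
finger_gap: 23.8
```

```bash
python3 - <<'E'
from h import *
from station import arm
F=[]
for i in range(25): d=arm.capture('side' if i%2==0 else 'top');F.append(arm.get_state()['force']); b=d if i%2==0 else b;t=d if i%2 else None or (t if i else None)
F=np.array(F);print('mean force',F.mean(0))
b=b['pixels'].astype(int)
for v in range(189,196): print(v,b[v,242:246,:2].mean(0).round(0),(b[v,237:251,0]-b[v,237:251,1]))
D0=dict(np.load('top0.npz'))
# bystanders: change of depth in their areas (top view)
for n,(u,v) in dict(disp=(135,204),jar=(289,132),teat=(278,225)).items():
    w=np.s_[v-20:v+20,u-20:u+20];print(n,np.abs(t['pixels'][w].astype(int)-D0['pixels'][w]).mean())
E
python3 look.py pics/c8.png
```

```text
mean force [-1.09433961 -0.85013765  1.80714702]
189 [85. 84.] [-34 -35 -36 -29 -16  -1   1   2   3  -4 -20 -34 -35 -36]
190 [91. 77.] [-36 -34 -31 -14   1  12  16  14  16  14  -2 -23 -31 -35]
191 [99. 71.] [-35 -31 -21  -5  12  24  28  30  29  25   9 -12 -30 -36]
192 [98. 70.] [-34 -31 -19  -3   8  19  28  34  30  24   8 -13 -28 -32]
193 [81. 68.] [-35 -34 -27 -15  -3   7  15  17  14   8 -10 -22 -33 -35]
194 [58. 72.] [-35 -34 -33 -30 -22 -17 -12 -12 -16 -19 -27 -32 -36 -36]
195 [55. 88.] [-36 -35 -36 -34 -33 -32 -34 -33 -33 -34 -34 -33 -35 -36]
disp 17.47625
jar 19.890625
teat 47.888125
18.2667 [539.31 157.19 236.55] [179.99  -0.    26.75] [-1.27 -1.12  1.79] 23.965560068830587
delta to spot, tool xy [-3.36 -0.25 97.55]
axis 41 [[243.61 150.04]]
axis 0 [[243.75 167.99]]
axis -50 [[243.92 188.62]]
axis -60 [[243.95 192.59]]
origin 203 125
```

View pics/c8.png

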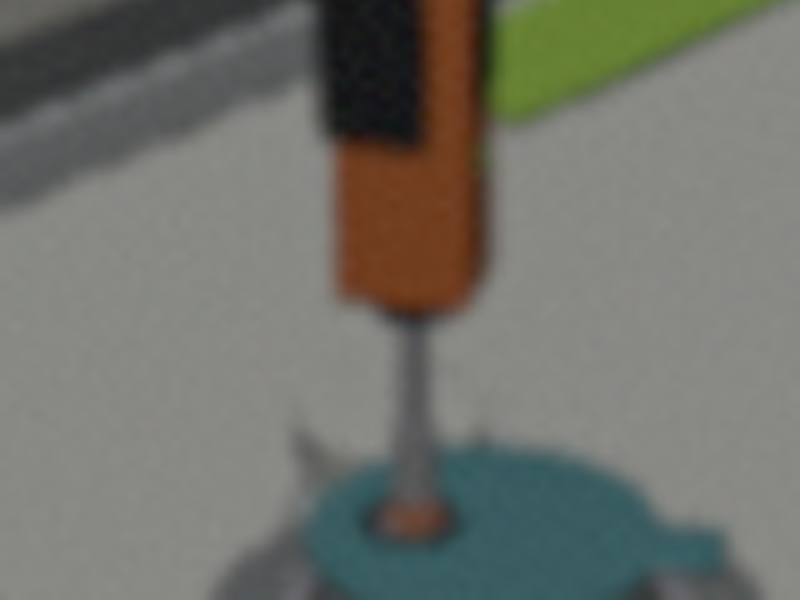

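Run:
```python
from h import *
from station import arm
a=dict(np.load('side0.npz'));b=shot('side');t=shot('top');t0=dict(np.load('top0.npz'))
for n,(u,v,r) in dict(disp=(183,280,30),teat=(308,228,12)).items():
    w=np.s_[v-r:v+r,u-r:u+r];print('side',n,np.abs(b['pixels'][w].astype(int)-a['pixels'][w]).mean(),np.median(abs(b['range_z'][w]-a['range_z'][w])))
cv2.imwrite('pics/c9.png',np.hstack([t0['pixels'][90:280,100:400],t['pixels'][90:280,100:400]])[:,:,::-1])
```

```text
side disp 4.828611111111111 1.1055603
side teat 4.208333333333333 1.6648865
```

View pics/c9.png

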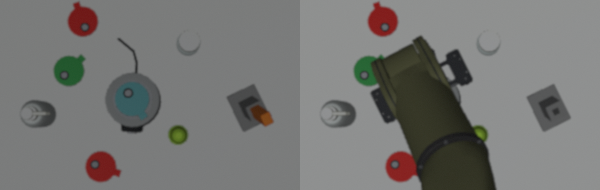

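The bystanders have not moved: the jar, dispenser and teat cover are all in their old places. The top view only differs by lighting and the arm in the way. Handing in.

```bash
python3 -c "
from station import arm
s=arm.get_state();print(s['t'],s['ee_pos'],s['force'],s['finger_gap']);print(arm.sign_off())"
```

```text
18.4167 [539.27558784 157.2045165  236.55285712] [-0.46003372 -0.81610979  2.06172566] 23.9896543800808
the job is handed in; nothing more can be done
None
```

I seated the lid and handed the job in at 18.4 s, with the thermometer still held upright on the steel spot, foot pressed in about 4 mm of its 8 mm.

- **Lid:** I pressed it at the middle with the shut fingers until it stopped firmly, at about 29 N. Its top dropped from about 144 mm to 138 mm, and both cameras' depth readings show it level.
- **Thermometer:** I pulled it out of the dock along its axis and moved it to the lid. The tool is square to the lid to within 0.1°. The last force average was about 2.7 N on the spring, after adding back its roughly 1 N weight. The robot's height reading agrees with about 4 mm of travel.
- **Foot on the spot:** Across the side view it is centred to within about 0.7 mm. In the depth direction the side view first suggested it was up to 2 mm off and the top view said about 0, so I lifted it off, moved it 1 mm and pressed again. The two cameras also disagreed by about 3.5 mm in absolute position, so I aligned the foot to the spot within one picture. That leaves perhaps 1 mm of uncertainty in depth.
- **Side force:** A sideways force of about 1 N remains after pressing again.
- **Bystanders:** The dispenser, jar and teat cover look unmoved. My first numerical check on them in the top view was spoiled by the arm and the lighting. The side view, which covers the dispenser and teat cover, and a before/after picture showed no change.

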